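# Load the display riser and wedge it off its base

## Robot

A 6-joint arm with a two-finger parallel gripper is mounted at the origin on the work surface. World frame = base frame: x ahead of the robot, y to its left, z up, the work surface at z = 0. Lengths are in mm, angles in rad, forces in N, time in s.
With the tool pointing down it reaches from about 350 to 775 mm from the base axis. Payload 7.3 kg.
Tool frame: the origin (TCP) lies at the very end of the fingers, on their centre line; the grasp point (between the pads) lies 19 mm behind it; z points along the fingers, y is the line along which they close (so a half turn about z gives the same grasp; the last joint's range is limited). The gripper opens to 92 mm and grips with 3 to 60 N. Pads are 19 mm wide; open, the fingers measure 130 mm over their backs; the gripper's body (75 mm by 190 mm) begins 47 mm behind the grasp point.
Start: joints at [0.957, 0.342, 1.524, -0, 1.275, -0.146], TCP at [236.724, 468.622, 226.741] pointing down, gripper open.
Joint ranges: [-2.53, 2.53], [-0.77, 2.02], [0.04, 2.7], [-1, 4.14], [0.28, 2.66], [-3.11, 3.11]. Speed limits (rad/s): [2.57, 2.57, 3.14, 3.14, 3.14, 3.14].

## Interface

Orientations are given as [roll, pitch, yaw] about the fixed x, y, z axes, in that order (R = Rz(yaw) Ry(pitch) Rx(roll)).
In Python, from plant import bot gives the robot as it stands.
- The arm moves only by the tool apply_moves, never from a script. Its argument "motion" is text: rows parted by semicolons, each of 4 numbers parted by spaces: the shift along the tool's x, y, z in m, then the turn about the tool's z in degrees. A call has 1 to 8 rows; each row shifts and turns the commanded pose from where the row before left it, along the tool's axes as they then stand; what a row does not reach is not made up. A row lasts 1/8 s, in which the tool goes at most 62.5 mm and 10.7 degrees, less where a joint would pass 70% of its speed; a pose out of reach is approached as far as the arm can. A call with a gripper value outside its range is refused whole. "fingers" is the opening, from -1 (shut) to 1 (fully open), set as the call begins (left out, the last holds). The fingers move at their own pace and stop on an object; the grip force is fixed at half the most. Time passes only in rows, so rows that do not move let the fingers close. It gives the time, the measured TCP pose, the force, the opening and the grip force at its end, in the units of the state.
- bot.get_obs(): the state, without advancing time (a new reading comes with each control period).
- bot.capture(name): name is "side" or "top"; returns a dict with "img" (400x640x3 uint8, blue, green, red), "range_z" (400x640 float32, mm along the optical axis (not along the pixel's ray), 0 where there is no reading), "fx", "fy", "cx", "cy" (pixels), "D" ([k1, k2, p1, p2, k3] as OpenCV has them; the pictures are not rectified), "world_from_camera" (4x4, takes a point from camera to world coordinates). Camera axes: x right, y down, z forward; pixel columns grow to the right and rows downward; lengths in mm; the calibration is good to about 2 mm. A picture is of the moment at which its call begins.
- bot.close_job(): hands the job in; it is judged then, once.
Trained networks look in a picture, given as the dict that the camera call returned (one of the last four; its "shot" number tells which), for a name from the list of things; names that differ only in an ending like _2 or _b are one class to them, and where a whole thing is asked for, a point or a joint stands for the part that bears it (a point fixed in the world has none). Each returns a list of dicts, best first, with "p" (0 to 1); they miss things now and then, are a little off and sometimes report something else, mostly with a low value. They report only what shows in the picture. A call takes as long as a camera call. They do not tell look-alikes from the thing itself.
- bot.cut_out(picture, thing): "pixels" (400x640 bool, what is visible of it) and "point" ([column, row] in pixels, amid what is visible of it).
The state is a dict: "time": time; "joint_positions": joint angles; "dq": joint speeds; "tau": joint torques, N m; "tool_pos": TCP position; "tcp_rot": TCP orientation; "contact_force": force on the tool from outside, world axes, zero at the start; "moment": the same for the moment, N m; "grip_width": finger opening in mm; "finger_force": force on a finger pad.
Only numpy, scipy, OpenCV 4.12 (cv2) and the standard library are available. Lean on these libraries where they do the work, as an engineer would, in place of code of your own. Each camera call takes 0.05 s, during which the arm holds its last target. There are 200 camera calls.

## Task

Pack the round and the square cream model upright into the blue tray of the display riser, beside the green one, so that all three stand on the tray floor. Then take the orange leveling wedge and, keeping it flat on the desk, push its thin end under the riser's front lip until the loaded tray just lifts off its base, about 3 mm and never as much as 8 mm, and finish there still gripping the wedge, with nothing else holding the tray up. Leave the other things on the desk where they are.

Things in the scene. Friction and masses are not known exactly. Their poses are not given: they have to be found in the camera images.
- riser: fixed display riser: two dark rails 12 high carry an aluminium plate 190 (y) x 165 (x) x 6 with a blue tray. Origin on the desk under the middle of the plate's front edge (the lip, facing the robot); +x runs from the lip to the back. Under the lip it is open between the rails (y -56 to +56) for 130 in +x. The lip juts 36 ahead of the tray. Two guide posts 55 high at x 148, y +-75 (mm)
- lip (a point): middle of the lower front edge of the plate when it is down (fixed, 12 above the desk); axes as the riser (mm)
- tray (a joint): how far the plate with the tray has risen off the rails, in m: 0 resting, grows upwards, to 0.02. Slides straight up on the guide posts. Plate and tray weigh 0.25 kg; lifting the loaded tray with the wedge takes a push of about 6 to 16 N
- tray_floor (a point): centre of the blue tray's inner floor, 65 behind the lip edge and 18 above the desk when down; moves with the tray; axes as the riser. Inside 50 (x) x 138 (y); walls 4 thick, their rim 20 above this floor. The three models fill its 138 length in a row along y with 12 to spare in all (mm)
- round_model: cream pleated cylinder, upright, 42 dia x 70 high, about 0.11 kg, rigid; origin at the centre of its underside; starts on the desk (mm)
- square_model: cream square prism with darker crease lines, upright, 40 x 40 x 70 high, about 0.12 kg; origin at the centre of its underside, x and y square to its sides; starts on the desk (mm)
- green_model: green prism, 40 (x) x 44 (y) x 70 high, about 0.12 kg, already loose in the tray near one end; origin at the centre of its underside, axes about as the riser (mm)
- wedge: orange wedge, 120 (x) x 36 (y), 0.08 kg; origin at the centre of its flat underside. Thin end at +x: 4 thick at x = +60, top rising 1 in 4 to 24 at x = -20, then flat, 24 high, to the blunt end at x = -60 (the part to grip, across its width). It meets the resting lip with its tip 32 past the lip edge; each further 4 raises the tray by 1 (mm)
- paper_tower: cream folded-look tower, 90 dia x 130 high; origin at the centre of its underside; a bystander (mm)
- mug: blue mug, 80 dia x 90 high; origin at the centre of its underside; a bystander (mm)
- glue_jar: white jar with red lid, 60 dia x 90 high; origin at the centre of its underside; a bystander (mm)
- pen_cup: black pen cup, 72 dia x 100 high, pens to 155; origin at the centre of its underside; a bystander (mm)
- stapler: red and black stapler, 130 x 35 x 44 high; origin at the centre of its underside; a bystander (mm)
- clip_tin: flat steel tin, 70 dia x 30 high; origin at the centre of its underside; a bystander (mm)
Things that resemble listed ones, but are neither listed nor needed, are in the scene too. Several things have the shape of the wedge; the one meant has the colours described above.

How it is judged (in metres and radians):
On the way, in this order (a step that is already met when the one before it is completed fails the run):
1. all three models stand upright on the tray floor, let go, with the tray still down on its base (x of round_model in the frame of tray_floor between -0.012 and 0.012 m and y of round_model in the frame of tray_floor between -0.056 and 0.056 m and z of round_model in the frame of tray_floor between -0.004 and 0.004 m and angle between each of round_model, square_model, green_model's own z axis and vertical below 0.08 rad and x of square_model in the frame of tray_floor between -0.012 and 0.012 m and y of square_model in the frame of tray_floor between -0.056 and 0.056 m and z of square_model in the frame of tray_floor between -0.004 and 0.004 m and x of green_model in the frame of tray_floor between -0.012 and 0.012 m and y of green_model in the frame of tray_floor between -0.056 and 0.056 m and z of green_model in the frame of tray_floor between -0.004 and 0.004 m and contact force between the fingers and round_model below 0.2 N and contact force between the fingers and square_model below 0.2 N and contact force between the fingers and green_model below 0.2 N and value of joint tray below 0.001 m), for 0.2 s.
2. the gripped wedge, flat on the desk, carries the tray just off its base (contact force between the fingers and wedge above 2 N and contact force between wedge and tray above 1 N and value of joint tray between 0.0015 and 0.0055 m and height (world z) of wedge below 0.003 m and angle between wedge's own z axis and vertical below 0.06 rad and contact force between each of the fingers, the arm and tray below 0.2 N), for 0.2 s.
At the end, for the whole second after the job is handed in: Fingers grip (over 2 N) the wedge, flat on the desk (3 mm, 0.06 rad), which carries (over 1 N) the tray 1.5 to 5.5 mm off its base; tray and wedge at rest; robot not touching the tray or models; all three models upright on the tray floor (4 mm, 0.08 rad) (all of step 2 and x of round_model in the frame of tray_floor between -0.012 and 0.012 m and y of round_model in the frame of tray_floor between -0.056 and 0.056 m and z of round_model in the frame of tray_floor between -0.004 and 0.004 m and angle between each of round_model, square_model, green_model's own z axis and vertical below 0.08 rad and x of square_model in the frame of tray_floor between -0.012 and 0.012 m and y of square_model in the frame of tray_floor between -0.056 and 0.056 m and z of square_model in the frame of tray_floor between -0.004 and 0.004 m and x of green_model in the frame of tray_floor between -0.012 and 0.012 m and y of green_model in the frame of tray_floor between -0.056 and 0.056 m and z of green_model in the frame of tray_floor between -0.004 and 0.004 m and contact force between the fingers and round_model below 0.2 N and contact force between the fingers and square_model below 0.2 N and contact force between the fingers and green_model below 0.2 N and linear speed of wedge below 0.02 m/s and velocity of joint tray between -0.01 and 0.01 m/s); the arm keeps its last pose, push and grip.
It fails at once if the tray is lifted 8 mm or more (value of joint tray above 0.008 m).
It fails at once if another thing on the desk is pushed more than 30 mm away or tipped over (distance of any of paper_tower, mug, glue_jar, pen_cup, stapler, clip_tin from where it was at the start of the episode above 0.03 m or angle between any of paper_tower, mug, glue_jar, pen_cup, stapler, clip_tin's own z axis and vertical above 0.5 rad).
It also fails if it takes over 72 s, if anything falls off the work surface, if the arm or the gripper's body presses on something with over 40 N, if the wrist force passes 120 N, or if a joint passes its speed limit or range.

## Working session

There is one attempt and no reset: what is moved stays moved. The work goes in short steps, Python scripts to look and compute and a tool call to move; the robot and the scene stay as the last step left them, time stands still between calls to the robot, and variables do not carry over. Pictures are saved under pics/ and viewed, at most 10 in all, crops included, and the job is handed in when it is done.

Besides the shell and the picture viewer there is one more tool, called after "Call:" by a JSON object that holds its "name" and its "arguments". apply_moves: Moves the arm, as the interface text tells. Its arguments: {"type":"object","properties":{"motion":{"type":"string"},"fingers":{"type":"number"}},"required":["motion"]}

```bash
ls; mkdir -p pics; cat > h.py <<'E'
import numpy as np, cv2
from plant import bot
def pts(c, mask):
    v,u=np.nonzero(mask&(c["range_z"]>0)); z=c["range_z"][v,u].astype(float)
    K=np.array([[c["fx"],0,c["cx"]],[0,c["fy"],c["cy"]],[0,0,1]])
    n=cv2.undistortPoints(np.c_[u,v].astype(float)[:,None],K,np.array(c["D"],float))[:,0]
    P=np.c_[n*z[:,None],z,np.ones(len(z))]
    return (P@np.array(c["world_from_camera"]).T)[:,:3], c["img"][v,u]
E
python3 - <<'E'
from h import *
o=bot.get_obs(); print(o)
for n in("top","side"):
    c=bot.capture(n); cv2.imwrite(f"pics/{n}0.png",c["img"]); print(np.round(c["world_from_camera"],2).tolist())
    for t in["riser","tray","round_model","square_model","green_model","wedge"]:
        for r in bot.cut_out(c,t)[:4]:
            P,C=pts(c,r["pixels"])
            if len(P)<5: continue
            print(n,t,round(r["p"],2),np.round(r["point"]),"n",len(P),"med",np.median(P,0).round(),"lo",np.percentile(P,2,axis=0).round(),"hi",np.percentile(P,98,axis=0).round(),"bgr",np.median(C,0))
E
```

```text
pics
{'time': 0.0, 'joint_positions': array([ 9.57010464e-01,  3.42739391e-01,  1.52501763e+00,  5.20631130e-06,
        1.27537547e+00, -1.45985284e-01]), 'dq': array([ 0.00107182,  0.00024014,  0.00292333, -0.00076018, -0.00020826,
        0.00068836]), 'tau': array([ 2.64350012e-03, -4.31240666e+01, -2.44222730e+01,  7.18633225e-02,
        5.56501374e-02, -1.46854982e-04]), 'tool_pos': array([236.47401629, 468.27867089, 226.03608823]), 'tcp_rot': array([-3.14006992e+00, -2.28922006e-04,  2.67379038e+00]), 'contact_force': array([ 0.78435402, -0.9464008 , -0.07068985]), 'moment': array([-0.01362363, -0.02956946,  0.02092201]), 'finger_force': 0.0, 'grip_width': 91.51598496859721}
[[-0.01, -1.0, 0.08, 368.77], [-1.0, 0.01, -0.0, 2.88], [0.0, -0.08, -1.0, 1463.6], [0.0, 0.0, 0.0, 1.0]]
top riser 0.87 [334. 147.] n 2845 med [660. -35.  18.] lo [ 573. -132.   11.] hi [733.  48.  41.] bgr [196. 209. 218.]
top tray 0.9 [332. 148.] n 2936 med [658. -36.  18.] lo [ 573. -136.   10.] hi [734.  48.  40.] bgr [196. 209. 217.]
top tray 0.54 [437. 133.] n 1028 med [ 679. -334.  127.] lo [ 647.
[... 1419 characters left out ...]
 [295. 149.] n 258 med [538. 325.  42.] lo [521. 314.   0.] hi [566. 376.  72.] bgr [ 85.  97. 101.]
side green_model 0.71 [365. 198.] n 266 med [ 624. -104.   73.] lo [ 610. -111.   39.] hi [649. -71.  91.] bgr [43. 66. 36.]
side green_model 0.63 [277. 177.] n 268 med [412. 213.  15.] lo [366. 194.   1.] hi [476. 251.  27.] bgr [ 63.  112.  187.5]
side wedge 0.68 [314. 163.] n 283 med [590. 218.  13.] lo [536. 180.  -1.] hi [644. 276.  27.] bgr [142. 125. 201.]
side wedge 0.55 [227. 183.] n 369 med [252. 237.  12.] lo [198. 202.  -1.] hi [312. 279.  27.] bgr [126. 113. 173.]
side wedge 0.5 [274. 175.] n 274 med [413. 213.  15.] lo [366. 194.   0.] hi [479. 250.  27.] bgr [ 62.  106.5 187.5]
```

View pics/top0.png

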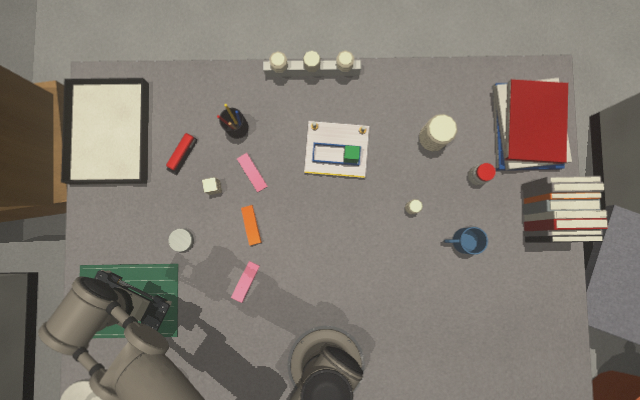

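View pics/side0.png

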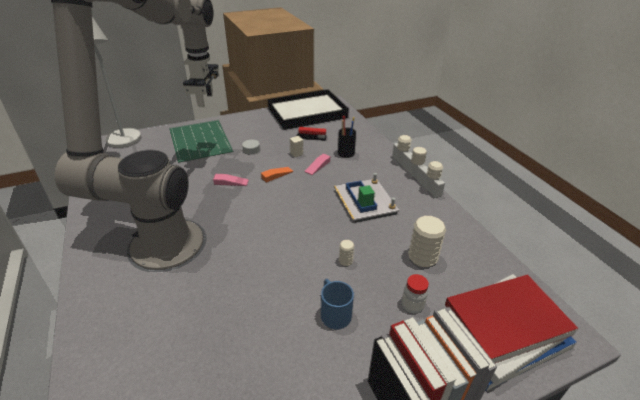

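```bash
cat >> h.py <<'E'
def rect(P):
    (cx,cy),(a,b),t=cv2.minAreaRect(P[:,:2].astype(np.float32)); return np.round([cx,cy,a,b,t],1)
E
python3 - <<'E'
from h import *
c=bot.capture("top")
r=bot.cut_out(c,"riser")[0]; P,C=pts(c,r["pixels"])
g=P[(P[:,2]>14)&(P[:,2]<22)]; print("plate",rect(g))
a,_=pts(c,np.ones((400,640),bool)); col=c["img"][c["range_z"]>0].astype(int)
roi=(abs(a[:,0]-655)<130)&(abs(a[:,1]+40)<140)
rim=roi&(abs(a[:,2]-38)<6); bl=rim&(col[:,0]>col[:,2]+30); print("blue rim",bl.sum(),rect(a[bl]) if bl.sum()>5 else 0)
for n,cut in(("round_model",55),("square_model",55),("green_model",75)):
    r=bot.cut_out(c,n)[0];P,C=pts(c,r["pixels"]);T=P[P[:,2]>cut]; print(n,len(T),rect(T),T.mean(0).round(1),((T.min(0)+T.max(0))/2).round(1))
for r in bot.cut_out(c,"wedge"):
    P,C=pts(c,r["pixels"]);b=np.median(C,0)
    if b[0]<100:
        P=P[P[:,2]>3]; print("wedge",rect(P)); q=P[P[:,2]>22]; print("flat",len(q),rect(q),q.mean(0).round(1), "thin",P[P[:,2]<12].mean(0).round(1))
E
```

```text
plate [655.  -42.2 189.7 166.4  84.7]
blue rim 114 [636.6 -41.4 144.3  58.9  83.9]
round_model 141 [ 470.  -269.6   35.9   38.     0.6] [ 469.9 -269.5   69.2] [ 469.9 -269.6   65.5]
square_model 188 [541.3 339.1  39.5  41.2  10.5] [541.1 337.1  68.7] [541.4 338.7  67.2]
green_model 206 [630.2 -84.7  43.9  40.   85.9] [629.9 -84.3  87.2] [629.6 -85.1  85.4]
wedge [423.4 226.2 119.6  40.6  13.5]
flat 129 [403.2 220.1  76.1  35.1  12.3] [392.1 218.4  24.9] thin [456.9 232.6   7.8]
wedge [ 372.6 -421.1  106.    79.    60.6]
flat 493 [ 372.6 -421.1  106.    79.    60.6] [ 366.1 -428.5   66. ] thin [ 365.7 -443.9    6.7]
```

The top view shows the riser at about px (337,149) with green at (352,155), round at (414,207), square at (210,186) and the orange wedge at (251,225); the side view agrees. The riser yaw is about -5.3°.

```bash
cat >> h.py <<'E'
def go(x,y,z,yawdeg):
    "turn needed (deg, tool z) and, after that turn, total shift in tool axes (mm)"
    o=bot.get_obs(); p=o["tool_pos"]; yw=np.degrees(o["tcp_rot"][2])
    t=(yw-yawdeg+180)%360-180; a=np.radians(yawdeg); d=np.array([x,y,z])-p
    X=np.array([np.cos(a),np.sin(a),0]);Y=np.array([np.sin(a),-np.cos(a),0])
    print("t",round(o["time"],2),"p",p.round(1),"yaw",yw.round(1),"turn",t.round(1),"shift",np.round([d@X,d@Y,-d[2]],1))
E
python3 -c "
from h import *
go(541.3,338.5,140,100.5)"
```

```text
t 1.0 p [236.7 468.6 226.8] yaw 153.2 turn 52.7 shift [-183.5  275.8   86.8]
```

Call:
{"name": "apply_moves", "arguments": {"motion": "0 0 0 10.5;0 0 0 10.5;0 0 0 10.5;0 0 0 10.6;0 0 0 10.6", "fingers": 1}}

```text
time: 1.62
tool_pos: [236.7, 468.6, 226.7]
tcp_rot: [3.141, -0.0, 1.748]
contact_force: [0.2, 0.1, -0.1]
grip_width: 91.8
finger_force: 0.0
```

Call:
{"name": "apply_moves", "arguments": {"motion": "-0.023 0.0345 0.0108 0;-0.023 0.0345 0.0108 0;-0.023 0.0345 0.0108 0;-0.023 0.0345 0.0108 0;-0.023 0.0345 0.0108 0;-0.023 0.0345 0.0108 0;-0.023 0.0345 0.0108 0;-0.023 0.0345 0.0108 0"}}

```text
time: 2.62
tool_pos: [542.9, 337.4, 139.9]
tcp_rot: [3.142, -0.0, 1.754]
contact_force: [-0.4, 0.6, 0.3]
grip_width: 91.8
finger_force: 0.0
```

```bash
python3 -c "
from h import *
go(541.3,338.5,32,100.5)"
```

```text
t 2.62 p [542.9 337.4 139.9] yaw 100.5 turn -0.0 shift [  1.4  -1.3 107.9]
```

Call:
{"name": "apply_moves", "arguments": {"motion": "0.0014 -0.0013 0.036 0;0 0 0.036 0;0 0 0.036 0;0 0 0 0"}}

```text
time: 3.12
tool_pos: [538.2, 338.2, 29.4]
tcp_rot: [-3.135, 0.002, 1.754]
contact_force: [-0.6, 0.6, 0.2]
grip_width: 92.0
finger_force: 0.0
```

Call:
{"name": "apply_moves", "arguments": {"motion": "0 0 0 0;0 0 0 0;0 0 0 0;0 0 0 0;0 0 0 0;0 0 0 0", "fingers": -1}}

```text
time: 3.88
tool_pos: [540.4, 339.2, 32.5]
tcp_rot: [3.141, -0.0, 1.754]
contact_force: [0.2, 0.8, 1.0]
grip_width: 39.8
finger_force: 30.0
```

Call:
{"name": "apply_moves", "arguments": {"motion": "0 0 -0.02 0;0 0 -0.05 0;0 0 -0.05 0;0 0 -0.05 0;0 0 0 8;0 0 0 7.8"}}

```text
time: 4.62
tool_pos: [540.0, 339.1, 202.9]
tcp_rot: [3.141, -0.0, 1.474]
contact_force: [-0.2, -0.5, -1.4]
grip_width: 39.8
finger_force: 30.0
```

```bash
python3 -c "
from h import *
# tray floor frame
T=np.array([637,-41]);a=np.radians(-5.3)
t=T+[-0.6*np.sin(a)-2*np.cos(a)*0,0.6*np.cos(a)]
print(t); go(*t,200,84.7)"
```

```text
[637.05542235 -40.40256518]
t 4.62 p [540.  339.1 202.9] yaw 84.4 turn -0.3 shift [-368.9  131.7    2.9]
```

Call:
{"name": "apply_moves", "arguments": {"motion": "-0.046 0.0165 0 0;-0.046 0.0165 0 0;-0.046 0.0165 0 0;-0.046 0.0165 0 0;-0.046 0.0165 0 0;-0.046 0.0165 0 0;-0.046 0.0165 0 0;-0.046 0.0165 0 0"}}

```text
time: 5.62
tool_pos: [637.5, -41.0, 202.0]
tcp_rot: [-3.141, -0.0, 1.478]
contact_force: [0.8, 0.5, -0.6]
grip_width: 40.1
finger_force: 30.0
```

Call:
{"name": "apply_moves", "arguments": {"motion": "0 0 0.04 0;0 0 0.03 0;0 0 0 0;0 0 0 0"}}

```text
time: 6.12
tool_pos: [638.2, -39.4, 133.6]
tcp_rot: [3.14, 0.0, 1.479]
contact_force: [0.0, -0.0, -0.5]
grip_width: 39.7
finger_force: 30.0
```

```bash
python3 - <<'E'
from h import *
for n in("top","side"):
    c=bot.capture(n); k=cv2.resize(c["img"][110:250,270:430] if n=="top" else c["img"][120:260,300:460],(640,560),interpolation=cv2.INTER_CUBIC); cv2.imwrite(f"pics/{n}1.png",k)
go(637,-40.4,130,84.7)
for r in bot.cut_out(c,"square_model")[:3]:
    P,C=pts(c,r["pixels"]);print(r["p"],len(P),P.min(0).round(),P.max(0).round())
E
```

```text
t 6.22 p [638.5 -39.4 134.2] yaw 84.7 turn 0.0 shift [-1.1 -1.4  4.2]
0.67 373 [606. -76.  -4.] [801. 226. 211.]
```

View pics/side1.png

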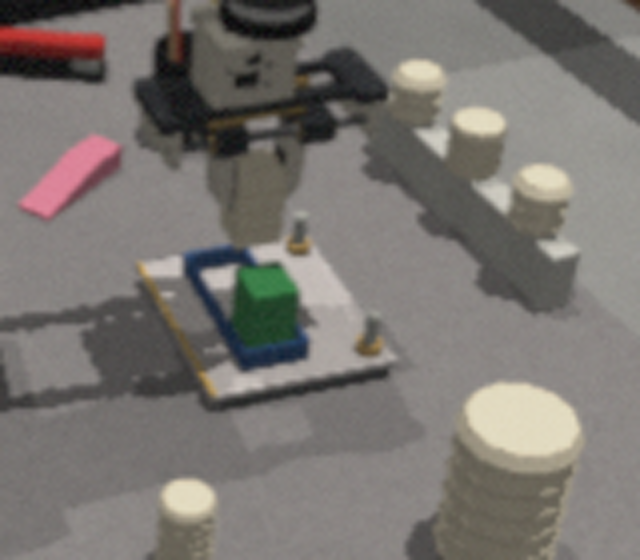

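The square hangs upright over the tray, clear of green (side crop about px (250,190)). I'll lower it.

Call:
{"name": "apply_moves", "arguments": {"motion": "0 -0.0014 0.03 0;0 0 0.03 0;0 0 0 0"}}

```text
time: 6.65
tool_pos: [635.0, -39.0, 71.1]
tcp_rot: [-3.138, -0.0, 1.478]
contact_force: [-1.2, -0.9, -0.9]
grip_width: 39.8
finger_force: 30.0
```

```bash
python3 - <<'E'
from h import *
c=bot.capture("side"); go(637,-39.4,51,84.7)
P,C=pts(c,np.ones((400,640),bool)); C=C.astype(int)
T=np.array([637,-41]);a=np.radians(-5.3);R=np.array([[np.cos(a),np.sin(a)],[-np.sin(a),np.cos(a)]])
Q=(P[:,:2]-T)@R.T
m=(abs(Q[:,0])<30)&(abs(Q[:,1])<75)&(P[:,2]>45)&(P[:,2]<85); g=C[:,1]>C[:,2]+15
for n,k in(("green",m&g),("other",m&~g)): print(n,k.sum(),np.percentile(Q[k],[3,25,50,75,97],axis=0).round(1).T.tolist())
k=m&~g&(abs(Q[:,0])<14);print(np.sort(Q[k][:,1])[:20].round(1))
k=m&g&(abs(Q[:,0])<14);print(np.sort(Q[k][:,1])[-10:].round(1))
E
```

```text
t 6.7 p [636.2 -39.3  72.7] yaw 84.7 turn 0.0 shift [-0.   0.9 21.7]
green 150 [[-21.6, -19.4, -8.6, 4.5, 16.1], [-69.9, -67.2, -65.7, -61.3, -36.9]]
other 66 [[-26.7, -22.3, -21.4, -19.7, 24.3], [-29.9, -18.3, -13.7, -6.5, 15.5]]
[-18.7 -17.5 -15.1 -14.9 -13.3]
[-63.8 -63.7 -63.4 -63.  -62.9 -62.8 -62.7 -61.8 -61.7 -61.6]
```

Call:
{"name": "apply_moves", "arguments": {"motion": "0 0.0009 0.01 0;0 0 0.007 0;0 0 0.003 0;0 0 0 0"}}

```text
time: 7.2
tool_pos: [637.0, -39.4, 52.2]
tcp_rot: [-3.141, -0.0, 1.478]
contact_force: [0.4, -0.2, -0.3]
grip_width: 39.8
finger_force: 30.0
```

```bash
python3 - <<'E'
from h import *
go(637,-39.4,50,84.7);print(bot.get_obs()["contact_force"])
E
```

```text
t 7.2 p [637.  -39.4  52.2] yaw 84.7 turn -0.0 shift [0.  0.  2.2]
[ 0.36403068 -0.20615589 -0.29003175]
```

Call:
{"name": "apply_moves", "arguments": {"motion": "0 0 0.001 0;-0.0025 0 0 0;-0.0015 0 0 0;0 0 0 0"}}

```text
time: 7.7
tool_pos: [636.7, -43.6, 51.4]
tcp_rot: [3.141, -0.0, 1.478]
contact_force: [0.4, -0.5, -1.6]
grip_width: 39.6
finger_force: 30.0
```

Call:
{"name": "apply_moves", "arguments": {"motion": "-0.001 0 0 0;-0.001 0 0 0;0 0 0 0"}}

```text
time: 8.07
tool_pos: [636.6, -44.9, 51.5]
tcp_rot: [3.141, -0.001, 1.478]
contact_force: [0.7, 3.2, 0.8]
grip_width: 40.0
finger_force: 30.0
```

Call:
{"name": "apply_moves", "arguments": {"motion": "0.001 0 0.001 0;0 0 0.001 0;0 0 0 0"}}

```text
time: 8.45
tool_pos: [636.6, -44.8, 50.5]
tcp_rot: [3.141, 0.001, 1.478]
contact_force: [-2.0, 0.7, 7.2]
grip_width: 40.0
finger_force: 30.0
```

Call:
{"name": "apply_moves", "arguments": {"motion": "0 0 0 0;0 0 0 0;0 0 0 0;0 0 0 0", "fingers": 1}}

```text
time: 8.95
tool_pos: [636.5, -44.5, 49.1]
tcp_rot: [-3.141, -0.0, 1.478]
contact_force: [-0.7, 1.7, 0.3]
grip_width: 75.0
finger_force: 0.0
```

Call:
{"name": "apply_moves", "arguments": {"motion": "0 0 -0.02 0;0 0 -0.05 0;0 0 -0.04 0;0 0 -0.04 0;0 0 0 0"}}

```text
time: 9.57
tool_pos: [638.3, -44.7, 203.3]
tcp_rot: [3.134, 0.001, 1.478]
contact_force: [0.7, -0.1, 0.3]
grip_width: 91.7
finger_force: 0.0
```

```bash
python3 - <<'E'
from h import *
# round grip: line of fingers world yaw for tool y = -5.3
go(470,-269.8,140,84.7)
E
```

```text
t 9.57 p [638.3 -44.7 203.3] yaw 84.7 turn 0.0 shift [-239.7 -146.8   63.3]
```

Call:
{"name": "apply_moves", "arguments": {"motion": "-0.04 -0.0245 0 0;-0.04 -0.0245 0 0;-0.04 -0.0245 0 0;-0.04 -0.0245 0 0;-0.04 -0.0245 0.02 0;-0.04 -0.0245 0.04 0;0 0 0 0"}}

```text
time: 10.45
tool_pos: [464.3, -270.5, 135.6]
tcp_rot: [-3.135, -0.004, 1.474]
contact_force: [-0.6, -0.2, 0.9]
grip_width: 91.7
finger_force: 0.0
```

```bash
python3 - <<'E'
from h import *
c=bot.capture("top"); cv2.imwrite("pics/top2.png",cv2.resize(c["img"][110:190,290:390],(800,640)[:2] and (750,600),interpolation=cv2.INTER_CUBIC))
P,C=pts(c,np.ones((400,640),bool)); C=C.astype(int)
T=np.array([637,-41]);a=np.radians(-5.3);R=np.array([[np.cos(a),np.sin(a)],[-np.sin(a),np.cos(a)]])
Q=np.c_[(P[:,:2]-T)@R.T,P[:,2]]
m=(abs(Q[:,0])<35)&(abs(Q[:,1])<80)
g=C[:,1]>C[:,2]+15
for n,k in(("green",m&g&(P[:,2]>75)),("sq",m&~g&(P[:,2]>75)),("rim",m&(abs(P[:,2]-38)<5)&(C[:,0]>C[:,2]+30)),("plate",(abs(Q[:,0])<140)&(abs(Q[:,1])<110)&(abs(P[:,2]-18)<4))): print(n,k.sum(),rect(Q[k]),Q[k].mean(0).round(1))
go(470,-269.8,32,84.7)
r=bot.cut_out(c,"round_model")
for x in r[:3]:
    P,_=pts(c,x["pixels"]);print(x["p"],P.mean(0).round(),len(P))
E
```

```text
green 204 [ -1.9 -46.4  41.1  42.9   0.6] [ -2.8 -46.4  87.5]
sq 190 [-1.8 -4.3 40.1 40.3 89.1] [-2.6 -4.3 87.4]
rim 72 [  0.   -0.3 144.   58.1  89.1] [-6.  27.7 37.6]
plate 1955 [ 17.7   0.6 189.7 165.6  89.9] [18.8  5.2 18. ]
t 10.5 p [ 466.4 -270.   137.4] yaw 84.5 turn -0.2 shift [  0.5   3.6 105.4]
0.37 [ 363. -445.   43.] 665
```

View pics/top2.png

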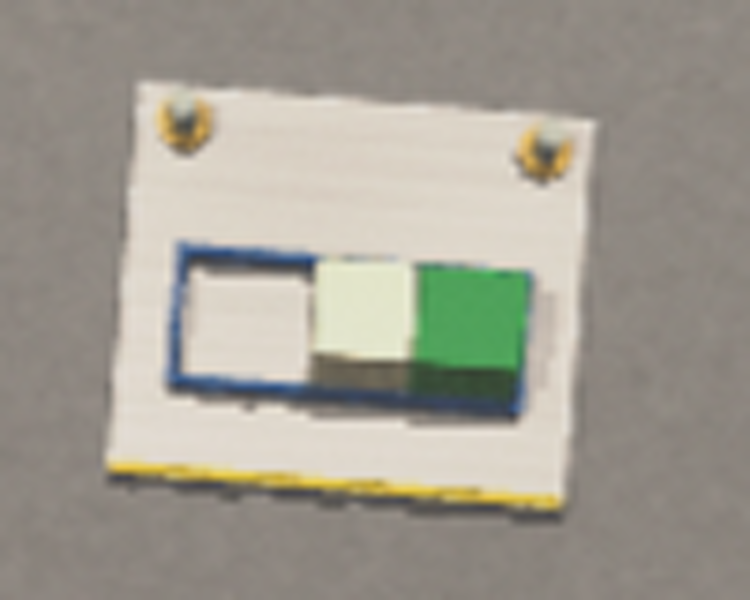

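Square and green stand side by side in the tray, with the free space at the left end (px (250,320)). Next I grasp the round one.

Call:
{"name": "apply_moves", "arguments": {"motion": "0.0005 0.0036 0.03 0;0 0 0.04 0;0 0 0.035 0;0 0 0 0"}}

```text
time: 11.05
tool_pos: [471.5, -267.7, 32.9]
tcp_rot: [-3.138, -0.002, 1.48]
contact_force: [0.3, -0.3, 0.8]
grip_width: 92.1
finger_force: 0.0
```

Call:
{"name": "apply_moves", "arguments": {"motion": "0 0 0 0;0 0 0 0;0 0 0 0;0 0 0 0;0 0 0 0;0 0 0 0", "fingers": -1}}

```text
time: 11.8
tool_pos: [471.7, -269.7, 34.4]
tcp_rot: [3.141, 0.0, 1.478]
contact_force: [0.3, 0.1, 0.4]
grip_width: 41.3
finger_force: 30.0
```

Call:
{"name": "apply_moves", "arguments": {"motion": "0 0 -0.02 0;0 0 -0.05 0;0 0 -0.05 0;0 0 -0.05 0;0 0 0 0"}}

```text
time: 12.42
tool_pos: [473.3, -270.9, 208.3]
tcp_rot: [3.135, 0.004, 1.478]
contact_force: [-0.2, -0.8, -1.1]
grip_width: 41.3
finger_force: 30.0
```

```bash
python3 -c "
from h import *
go(639.9,1.4,200,84.7)"
```

```text
t 12.43 p [ 473.3 -270.9  208.3] yaw 84.7 turn -0.0 shift [286.5 140.8   8.3]
```

Call:
{"name": "apply_moves", "arguments": {"motion": "0.041 0.02 0 0;0.041 0.02 0 0;0.041 0.02 0 0;0.041 0.02 0 0;0.041 0.02 0 0;0.041 0.02 0 0;0.0405 0.02 0 0;0 0 0 0"}}

```text
time: 13.42
tool_pos: [637.7, 5.7, 201.9]
tcp_rot: [-3.139, -0.001, 1.482]
contact_force: [0.0, 0.0, -1.4]
grip_width: 41.5
finger_force: 30.0
```

Call:
{"name": "apply_moves", "arguments": {"motion": "0 0 0.035 0;0 0 0.035 0;0 0 0 0;0 0 0 0"}}

```text
time: 13.92
tool_pos: [637.9, 2.0, 135.2]
tcp_rot: [3.141, 0.0, 1.478]
contact_force: [0.5, 0.4, -0.3]
grip_width: 41.1
finger_force: 30.0
```

```bash
python3 - <<'E'
from h import *
go(639.9,1.4,90,84.7)
c=bot.capture("side")
P,C=pts(c,np.ones((400,640),bool))
T=np.array([637,-41]);a=np.radians(-5.3);R=np.array([[np.cos(a),np.sin(a)],[-np.sin(a),np.cos(a)]])
Q=np.c_[(P[:,:2]-T)@R.T,P[:,2]]
m=(abs(Q[:,0])<25)&(Q[:,1]>0)&(Q[:,1]<75)&(Q[:,2]>98)&(Q[:,2]<125)
print(m.sum(),np.percentile(Q[m],[3,50,97],axis=0).round(1))
cv2.imwrite("pics/side3.png",cv2.resize(c["img"][130:230,310:430],(720,600),interpolation=cv2.INTER_CUBIC))
E
```

```text
t 13.93 p [637.9   2.  135.2] yaw 84.7 turn -0.0 shift [-0.4  2.1 45.2]
69 [[-22.3  20.2 103.6]
 [ -9.6  25.  114.3]
 [ 12.3  43.2 124.4]]
```

View pics/side3.png

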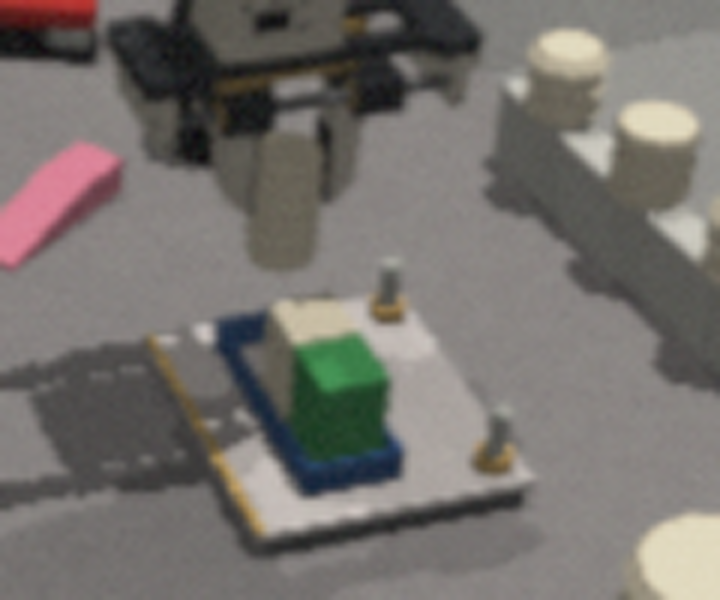

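The round one is held upright, centred over the gap (px (285,200)). I'll lower it.

Call:
{"name": "apply_moves", "arguments": {"motion": "-0.0004 0.002 0.03 0;0 0 0.02 0;0 0 0.015 0;0 0 0.01 0;0 0 0 0;0 0 0 0"}}

```text
time: 14.72
tool_pos: [640.1, 2.1, 60.2]
tcp_rot: [3.14, -0.0, 1.478]
contact_force: [0.4, 0.4, 0.1]
grip_width: 41.3
finger_force: 30.0
```

```bash
python3 -c "
from h import *
go(639.9,1.4,52.4,84.7);print(bot.get_obs()['contact_force'])"
```

```text
t 14.72 p [640.1   2.1  60.2] yaw 84.7 turn -0.0 shift [-0.7 -0.1  7.8]
[0.35341806 0.42703529 0.10161814]
```

Call:
{"name": "apply_moves", "arguments": {"motion": "-0.0007 0 0.003 0;0 0 0.003 0;0 0 0.002 0;0 0 0 0"}}

```text
time: 15.22
tool_pos: [639.5, 1.4, 52.3]
tcp_rot: [3.141, 0.0, 1.478]
contact_force: [-3.1, -1.1, 5.8]
grip_width: 41.5
finger_force: 30.0
```

```bash
python3 -c "
from h import *
go(639.9,1.4,52.4,84.7);print(bot.get_obs()['contact_force'])"
```

```text
t 15.22 p [639.5   1.4  52.3] yaw 84.7 turn 0.0 shift [ 0.1  0.4 -0.1]
[-3.12520483 -1.12232362  5.81705725]
```

Call:
{"name": "apply_moves", "arguments": {"motion": "0 0 0 0;0 0 0 0;0 0 0 0;0 0 0 0", "fingers": 1}}

```text
time: 15.72
tool_pos: [639.4, 1.5, 51.2]
tcp_rot: [-3.141, -0.0, 1.478]
contact_force: [0.2, 0.4, 0.2]
grip_width: 76.8
finger_force: 0.0
```

Call:
{"name": "apply_moves", "arguments": {"motion": "0 0 -0.02 0;0 0 -0.05 0;0 0 -0.04 0;0 0 -0.04 0;0 0 0 0"}}

```text
time: 16.35
tool_pos: [641.2, 1.3, 205.4]
tcp_rot: [3.134, 0.0, 1.478]
contact_force: [-0.1, -0.6, 0.8]
grip_width: 91.8
finger_force: 0.0
```

Call:
{"name": "apply_moves", "arguments": {"motion": "0 0 0 10.2;0 0 0 10.2;0 0 0 10.2;0 0 0 10.2;0 0 0 10.2;0 0 0 10.2;0 0 0 10.2;0 0 0 0"}}

```text
time: 17.35
tool_pos: [639.0, 1.4, 200.1]
tcp_rot: [-3.141, 0.002, 0.234]
contact_force: [0.3, 0.2, 0.5]
grip_width: 91.8
finger_force: 0.0
```

```bash
python3 -c "
from h import *
go(381.5,216.5,120,13)"
```

```text
t 17.35 p [639.    1.4 200.1] yaw 13.4 turn 0.4 shift [-202.5 -267.5   80.1]
```

Call:
{"name": "apply_moves", "arguments": {"motion": "-0.0253 -0.0334 0 0;-0.0253 -0.0334 0 0;-0.0253 -0.0334 0 0;-0.0253 -0.0334 0 0;-0.0253 -0.0334 0.01 0;-0.0253 -0.0334 0.01 0;-0.0253 -0.0334 0.02 0;-0.0253 -0.0334 0.03 0"}}

```text
time: 18.35
tool_pos: [380.3, 215.7, 131.1]
tcp_rot: [-3.141, -0.002, 0.236]
contact_force: [0.4, 0.3, -0.4]
grip_width: 91.7
finger_force: 0.0
```

```bash
python3 - <<'E'
from h import *
go(381.5,216.5,4,13.2)
c=bot.capture("top")
P,C=pts(c,np.ones((400,640),bool)); C=C.astype(int)
T=np.array([637,-41]);a=np.radians(-5.3);R=np.array([[np.cos(a),np.sin(a)],[-np.sin(a),np.cos(a)]])
Q=np.c_[(P[:,:2]-T)@R.T,P[:,2]]
m=(abs(Q[:,0])<35)&(abs(Q[:,1])<80)&(Q[:,2]>75)
g=C[:,1]>C[:,2]+15
for n,k in(("green",m&g),("sq",m&~g&(Q[:,1]<19)),("rd",m&~g&(Q[:,1]>19))): print(n,k.sum(),rect(Q[k]),Q[k].mean(0).round(1),Q[k][:,2].min().round(1))
cv2.imwrite("pics/top4.png",cv2.resize(c["img"][110:270,220:400],(675,600),interpolation=cv2.INTER_CUBIC))
E
```

```text
t 18.35 p [380.3 215.7 131.1] yaw 13.5 turn 0.3 shift [  1.4  -0.5 127.1]
green 205 [ -2.7 -46.2  40.5  42.9   0.5] [ -3.  -46.5  87.5] 75.6
sq 192 [-2.2 -4.3 40.  40.2 89. ] [-2.9 -4.2 87.5] 75.1
rd 155 [-3.3 41.3 39.5 38.6  4.1] [-4.  40.5 86.3] 75.1
```

View pics/top4.png

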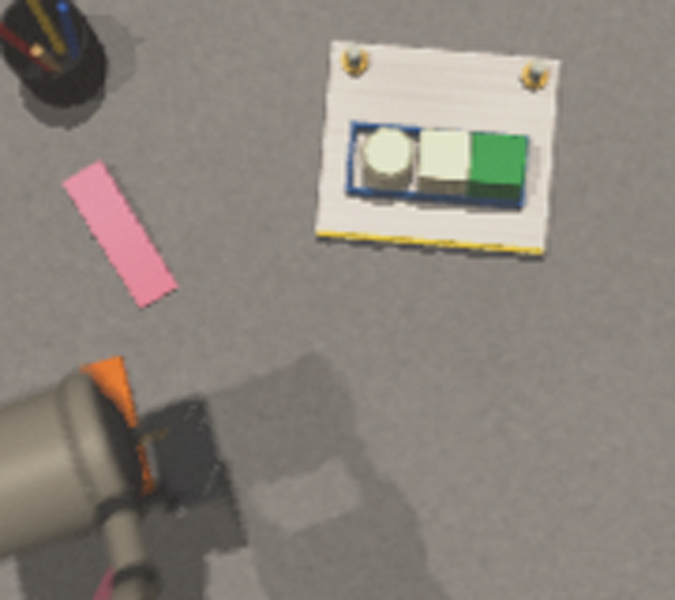

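All three models stand in the tray (round at px (387,155)). The gripper is over the wedge; descending.

Call:
{"name": "apply_moves", "arguments": {"motion": "0.0014 -0.0005 0.04 0.3;0 0 0.04 0;0 0 0.025 0;0 0 0.012 0;0 0 0.006 0;0 0 0.002 0;0 0 0 0"}}

```text
time: 19.27
tool_pos: [382.7, 215.9, 6.9]
tcp_rot: [-3.141, -0.001, 0.227]
contact_force: [0.1, 0.6, 0.1]
grip_width: 91.9
finger_force: 0.0
```

Call:
{"name": "apply_moves", "arguments": {"motion": "0 0 0 0;0 0 0 0;0 0 0 0;0 0 0 0;0 0 0 0;0 0 0 0;0 0 0 0", "fingers": -1}}

```text
time: 20.15
tool_pos: [382.2, 215.7, 6.3]
tcp_rot: [-3.142, 0.0, 0.227]
contact_force: [1.0, 0.0, 0.6]
grip_width: 35.8
finger_force: 30.0
```

```bash
python3 - <<'E'
from h import *
go(381.5,216.5,36,13.2); o=bot.get_obs(); print(o["contact_force"],o["moment"])
a=np.radians(-5.3); lip=np.array([637,-41])-65*np.array([np.cos(a),np.sin(a)]); print("lip",lip)
s=lip-(30+60+43)*np.array([np.cos(a),np.sin(a)]); print("standoff",s); go(*s,36,-5.3)
E
```

```text
t 20.15 p [382.2 215.7   6.3] yaw 13.0 turn -0.2 shift [ -0.5  -1.  -29.7]
[1.0032115  0.030733   0.64732162] [-0.06885355  0.14092779  0.04137248]
lip [572.27789462 -34.99591182]
standoff [439.84650976 -22.71062369]
t 20.15 p [382.2 215.7   6.3] yaw 13.0 turn 18.3 shift [ 79.4 232.  -29.7]
```

Call:
{"name": "apply_moves", "arguments": {"motion": "0 0 -0.015 0;0 0 -0.015 0;0 0 0 9.1;0 0 0 9.2;0 0 0 0"}}

```text
time: 20.78
tool_pos: [382.1, 215.7, 36.3]
tcp_rot: [-3.142, 0.0, -0.091]
contact_force: [0.8, -1.3, -0.6]
grip_width: 35.5
finger_force: 30.0
```

Call:
{"name": "apply_moves", "arguments": {"motion": "0.0132 0.0387 0 0;0.0132 0.0387 0 0;0.0132 0.0387 0 0;0.0132 0.0387 0 0;0.0132 0.0387 0 0;0.0132 0.0387 0 0;0 0 0 0;0 0 0 0"}}

```text
time: 21.78
tool_pos: [439.1, -22.5, 36.1]
tcp_rot: [-3.141, 0.001, -0.091]
contact_force: [0.1, 0.3, -0.8]
grip_width: 35.5
finger_force: 30.0
```

```bash
python3 - <<'E'
from h import *
go(439.8,-22.7,6.3,-5.3)
c=bot.capture("top"); P,C=pts(c,np.ones((400,640),bool)); C=C.astype(int)
m=(C[:,2]>C[:,0]+60)&(C[:,1]>C[:,0]+25)&(abs(P[:,0]-480)<110)&(abs(P[:,1]+28)<80)&(P[:,0]<565)
print(m.sum(),rect(P[m]),P[m].max(0))
q=P[m];q=q[q[:,0]>480]; print(rect(q))
E
```

```text
t 21.77 p [439.1 -22.5  36.1] yaw -5.2 turn 0.1 shift [ 0.7  0.1 29.8]
109 [529.5 -32.1  37.1  33.8  81.3] [548.19560646 -14.57280894  45.41535339]
[529.5 -32.1  37.1  33.8  81.3]
```

Call:
{"name": "apply_moves", "arguments": {"motion": "0 0 0.015 0.1;0 0 0.01 0;0 0 0.003 0;0 0 0.001 0;0 0 0 0;0 0 0 0"}}

```text
time: 22.58
tool_pos: [439.8, -22.9, 7.6]
tcp_rot: [-3.142, -0.001, -0.094]
contact_force: [0.1, 0.9, -0.4]
grip_width: 35.5
finger_force: 30.0
```

```bash
python3 - <<'E'
from h import *
go(439.8,-22.7,6.3,-5.3);print(bot.get_obs()["contact_force"])
E
```

```text
t 22.57 p [439.8 -22.9   7.6] yaw -5.4 turn -0.1 shift [-0.  -0.2  1.3]
[ 0.05669399  0.87009176 -0.38180553]
```

Lower the last 1.3 mm to touch, then advance 45 mm (still short of contact).

Call:
{"name": "apply_moves", "arguments": {"motion": "0 0 0.001 0;0 0 0.0005 0;0 0 0 0;0 0 0 0"}}

```text
time: 23.08
tool_pos: [439.8, -22.9, 6.3]
tcp_rot: [3.142, -0.001, -0.094]
contact_force: [-1.7, 0.5, 5.8]
grip_width: 35.5
finger_force: 30.0
```

Call:
{"name": "apply_moves", "arguments": {"motion": "0.01 0 0 0;0.01 0 0 0;0.01 0 0 0;0.01 0 0 0;0.005 0 0 0;0 0 0 0;0 0 0 0"}}

```text
time: 23.95
tool_pos: [483.6, -26.9, 6.2]
tcp_rot: [-3.141, 0.001, -0.094]
contact_force: [-3.6, 0.4, 7.8]
grip_width: 35.7
finger_force: 30.0
```

```bash
cat >> h.py <<'E'
def plate():
    T=np.array([637,-41]);a=np.radians(-5.3);R=np.array([[np.cos(a),np.sin(a)],[-np.sin(a),np.cos(a)]])
    z=[]
    for i in range(3):
        c=bot.capture("top"); P,C=pts(c,np.ones((400,640),bool)); Q=(P[:,:2]-T)@R.T
        m=(((Q[:,0]>36)&(Q[:,0]<70))|((Q[:,0]<-40)&(Q[:,0]>-58)&(abs(Q[:,1])>35)))&(abs(Q[:,1])<88)&(abs(P[:,2]-20)<10)
        z.append(np.median(P[m,2]))
    o=bot.get_obs(); print("plate z",np.round(z,2),m.sum(),"F",o["contact_force"].round(1),"p",o["tool_pos"].round(1),"yaw",np.degrees(o["tcp_rot"][2]).round(1),"t",o["time"]); return c
E
python3 -c "
from h import *
c=plate(); cv2.imwrite('pics/top5.png',cv2.resize(c['img'][110:250,270:430],(680,595),interpolation=cv2.INTER_CUBIC))"
```

```text
plate z [17.95 18.   17.68] 795 F [-4.4  0.8  7.2] p [483.6 -26.9   6.2] yaw -5.4 t 24.1
```

View pics/top5.png

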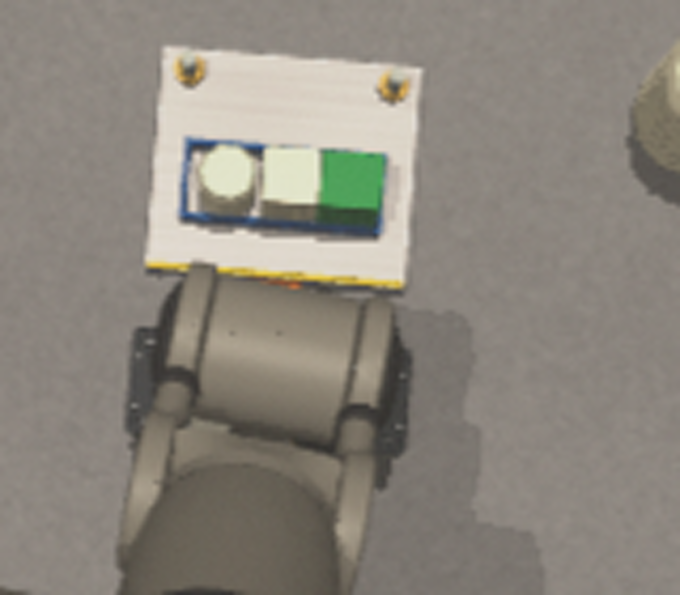

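The wedge tip (px (285,283)) is going under the middle of the lip, and the tray is still down.

Call:
{"name": "apply_moves", "arguments": {"motion": "0.004 0 0 0;0.004 0 0 0;0.003 0 0 0;0 0 0 0;0 0 0 0"}}

```text
time: 24.72
tool_pos: [494.1, -27.8, 6.2]
tcp_rot: [-3.141, 0.002, -0.094]
contact_force: [-5.2, 0.4, 8.5]
grip_width: 35.8
finger_force: 30.0
```

Call:
{"name": "apply_moves", "arguments": {"motion": "0.002 0 0 0;0.002 0 0 0;0 0 0 0;0 0 0 0"}}

```text
time: 25.22
tool_pos: [498.0, -28.2, 6.2]
tcp_rot: [-3.141, 0.003, -0.094]
contact_force: [-5.7, 0.6, 8.4]
grip_width: 36.0
finger_force: 30.0
```

```bash
python3 -c "
from h import *
plate()"
```

```text
plate z [17.98 17.66 17.96] 725 F [-5.8  0.1  9.4] p [497.9 -28.2   6.2] yaw -5.4 t 25.375
```

Call:
{"name": "apply_moves", "arguments": {"motion": "0.002 0 0 0;0.002 0 0 0;0 0 0 0;0 0 0 0"}}

```text
time: 25.88
tool_pos: [502.0, -28.6, 6.2]
tcp_rot: [-3.141, 0.003, -0.094]
contact_force: [-5.9, 0.2, 8.5]
grip_width: 35.5
finger_force: 30.0
```

Call:
{"name": "apply_moves", "arguments": {"motion": "0.002 0 0 0;0.002 0 0 0;0 0 0 0;0 0 0 0"}}

```text
time: 26.38
tool_pos: [502.8, -28.6, 6.2]
tcp_rot: [-3.141, 0.009, -0.094]
contact_force: [-16.1, -0.2, 19.0]
grip_width: 35.8
finger_force: 30.0
```

```bash
python3 -c "
from h import *
plate()"
```

```text
plate z [17.74 17.86 17.52] 670 F [-15.7   0.   17.5] p [502.8 -28.6   6.2] yaw -5.4 t 26.525
```

Call:
{"name": "apply_moves", "arguments": {"motion": "0.002 0 -0.0005 0;0.002 0 0 0;0 0 0 0;0 0 0 0"}}

```text
time: 27.02
tool_pos: [503.5, -28.5, 6.0]
tcp_rot: [-3.141, 0.016, -0.094]
contact_force: [-22.8, -0.1, 21.7]
grip_width: 35.9
finger_force: 30.0
```

```bash
python3 -c "
from h import *
plate()"
```

```text
plate z [17.55 17.78 18.02] 646 F [-22.5  -0.1  21.2] p [503.5 -28.5   6. ] yaw -5.4 t 27.175
```

Call:
{"name": "apply_moves", "arguments": {"motion": "0 0 -0.001 0;0 0 -0.0005 0;0 0 0 0;0 0 0 0"}}

```text
time: 27.68
tool_pos: [506.8, -28.7, 6.2]
tcp_rot: [-3.141, 0.01, -0.094]
contact_force: [-8.8, 0.5, -2.0]
grip_width: 35.5
finger_force: 30.0
```

```bash
python3 -c "
from h import *
plate()"
```

```text
plate z [18.61 18.66 18.79] 634 F [-9.5  0.4 -2.2] p [506.7 -28.7   6.2] yaw -5.4 t 27.825
```

Call:
{"name": "apply_moves", "arguments": {"motion": "0.0015 0 0 0;0.0015 0 0 0;0 0 0 0;0 0 0 0"}}

```text
time: 28.32
tool_pos: [509.8, -29.0, 6.2]
tcp_rot: [-3.141, 0.01, -0.094]
contact_force: [-8.5, 0.9, -2.4]
grip_width: 35.7
finger_force: 30.0
```

```bash
python3 -c "
from h import *
plate()"
```

```text
plate z [19.06 19.44 19.7 ] 625 F [-8.4  1.1 -2.3] p [509.8 -29.    6.2] yaw -5.4 t 28.475
```

Call:
{"name": "apply_moves", "arguments": {"motion": "0.0015 0 0 0;0.0015 0 0 0;0 0 0 0;0 0 0 0"}}

```text
time: 28.98
tool_pos: [512.8, -29.3, 6.2]
tcp_rot: [-3.141, 0.01, -0.094]
contact_force: [-8.7, 2.0, -2.7]
grip_width: 36.0
finger_force: 30.0
```

Call:
{"name": "apply_moves", "arguments": {"motion": "0.0015 0 0 0;0.001 0 0 0;0 0 0 0;0 0 0 0;0 0 0 0"}}

```text
time: 29.6
tool_pos: [515.2, -29.5, 6.1]
tcp_rot: [-3.141, 0.01, -0.094]
contact_force: [-8.0, -0.2, -3.1]
grip_width: 35.9
finger_force: 30.0
```

```bash
python3 - <<'E'
from h import *
c=plate()
o=bot.get_obs();print(o["tcp_rot"],o["finger_force"])
P,C=pts(c,np.ones((400,640),bool)); C=C.astype(int)
T=np.array([637,-41]);a=np.radians(-5.3);R=np.array([[np.cos(a),np.sin(a)],[-np.sin(a),np.cos(a)]])
Q=np.c_[(P[:,:2]-T)@R.T,P[:,2]]
m=(abs(Q[:,0])<35)&(abs(Q[:,1])<80)&(Q[:,2]>75)
g=C[:,1]>C[:,2]+15
for n,k in(("green",m&g),("sq",m&~g&(Q[:,1]<19)),("rd",m&~g&(Q[:,1]>19))): print(n,k.sum(),rect(Q[k]),Q[k].mean(0).round(1))
s=bot.capture("side"); cv2.imwrite("pics/side6.png",cv2.resize(s["img"][140:240,290:410],(720,600),interpolation=cv2.INTER_CUBIC))
E
```

```text
plate z [20.79 20.76 20.54] 622 F [-9.1 -0.  -2.8] p [515.2 -29.5   6.1] yaw -5.4 t 29.75
[-3.14055075  0.01022284 -0.09410608] 29.998844861984253
green 207 [ -2.4 -46.2  43.5  40.3  89.1] [ -3.3 -46.4  90.4]
sq 195 [-1.5 -4.5 40.4 41.5 89.2] [-2.8 -4.3 90.2]
rd 156 [-3.7 41.1 39.3 39.   0.9] [-4.  40.3 90. ]
```

View pics/side6.png

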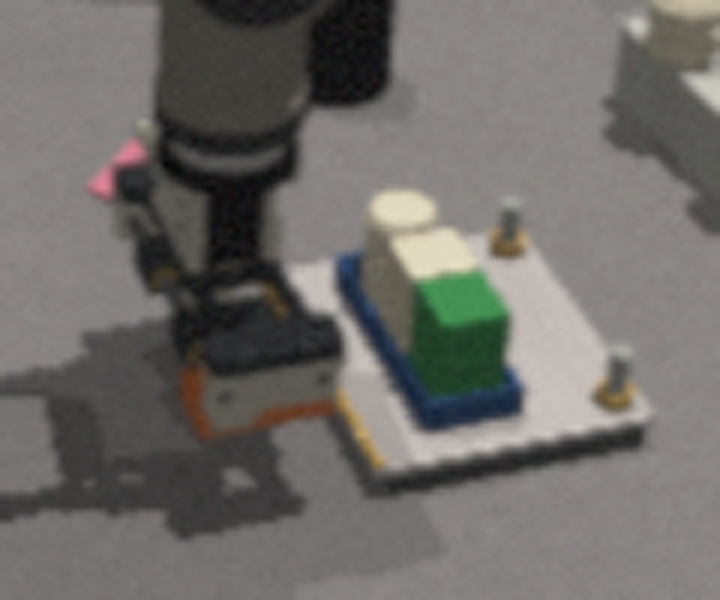

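The wedge is gripped flat on the desk under the lip (px (270,410)). The tray is up about 3 mm, and all three models are upright in it (px (430,290)). Handing in.

```bash
python3 -c "
from plant import bot
print(bot.close_job())"
```

```text
the job is handed in; nothing more can be done
None
```

I handed the job in at about 30 s with all three models upright on the tray floor and the gripped orange wedge flat on the desk, holding the tray up about 3 mm; no verdict came back.

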